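# Clear the guide strip and ready the rolling pin

## Task

In the pottery, a guide strip lies across the two posts of the rolling-pin rest: lift it off, lay it flat on the rolling board and let go of it. Only then draw the rolling pin out of its sloping socket, turn it level, and finish while still holding it: still and level over the middle of the board, its middle at least 15 cm above the bench and nothing but the gripper carrying it. The strip stays lying on the board, and the bowl, the jar and the vase stay where they stand.

Things in the scene. Friction and masses are not known exactly. Their poses are not given: they have to be found in the camera images.
- rest: Fixed wooden rolling-pin rest. Origin: centre below the stored pin's middle, on the bench; z up, x level, the way the pin leans upward. Base plate 180 (x, -115 to 65) x 270 (y) x 20 mm. Two posts, 50 (x) x 16 (y) mm, stand at x = -30, y = +-125 mm, tops 195 mm above the bench; on each top two stops, 8 mm high, 34 mm apart in x, keep the strip from sliding off.
- rest_mouth (a point): Centre of the mouth of the rest's square socket, on the pin's axis, 103 mm above the bench. The socket, 46 mm wide inside, walls 8 to 12 mm, slopes up at 45 degrees to the rest's +x and encloses the lowest 75 mm of the pin. Beyond the mouth a rail 28 mm wide runs on under the pin for 75 mm, on a prop as wide, so the barrel is free at both sides and above.
- strip: Loose straight wooden guide strip, 28 (x) x 300 (y, length) x 16 mm (z), about 80 g. Origin at its centre. At first it lies level across both posts along the rest's y, centre 203 mm above the bench, in the way of a gripper coming to the pin. Under its middle 60 mm are free down to the barrel; 25 mm farther to the rest's +x the barrel's top is still 35 mm below the strip's underside.
- pin: Loose wooden rolling pin, about 0.25 kg, 240 mm long along its x. Origin: its centre (of mass too). Barrel 40 mm thick, 160 mm long; at each end a handle 22 mm thick, 40 mm long. At first it leans at 45 degrees in the rest, x up the slope, centre 135 mm above the bench straight above the rest's origin. It is clear of the socket once drawn 75 mm along its own axis.
- board: Fixed plywood rolling board lying on the bench, 220 (x) x 320 (y) x 18 mm thick. Origin: centre of its underside on the bench, z up; top face 18 mm above the bench.
- bowl: Bystander: open terracotta bowl, 100 mm across, 50 mm high. Origin: centre of its underside.
- jar: Bystander: white ceramic jar with a cork lid, 60 mm across, 90 mm high. Origin: centre of its underside.
- vase: Bystander: small terracotta vase, 72 mm across, 100 mm high. Origin: centre of its underside.
Things that resemble listed ones, but are neither listed nor needed, are in the scene too. Several things have the shape of the pin; the one meant has the colours described above.

How it is judged (in metres and radians):
On the way, in this order (a step that is already met when the one before it is completed fails the run):
1. the strip lies flat on the board, let go, while the pin is still in its socket (z of strip in the frame of board between 0.02 and 0.034 m and x of strip in the frame of board between -0.115 and 0.115 m and y of strip in the frame of board between -0.12 and 0.12 m and (angle between strip's own z axis and vertical below 0.1 rad or angle between strip's own z axis and vertical above 3.04 rad) and contact force between strip and the fingers below 0.1 N and distance of pin from where it was at the start of the episode below 0.03 m), for 0.3 s.
2. the pin has been drawn out of the socket and is carried by the gripper alone (contact force between pin and the fingers above 2 N and distance of pin from where it was at the start of the episode above 0.08 m and contact force between pin and rest below 0.1 N and contact force between pin and board below 0.1 N and contact force between pin and strip below 0.1 N), for 0.2 s.
At the end, for the whole second after the job is handed in: The gripper alone holds the pin (over 2 N), still, level within 0.2 rad, centre over 0.15 m above the bench and within 80 mm of the board's centre in plan; the strip lies flat (0.1 rad) on the board, let go, its centre within 115 mm (x) and 120 mm (y) of the board's (z of strip in the frame of board between 0.02 and 0.034 m and x of strip in the frame of board between -0.115 and 0.115 m and y of strip in the frame of board between -0.12 and 0.12 m and (angle between strip's own z axis and vertical below 0.1 rad or angle between strip's own z axis and vertical above 3.04 rad) and contact force between strip and the fingers below 0.1 N and angle between pin's own x axis and vertical between 1.37 and 1.77 rad and contact force between pin and the fingers above 2 N and contact force between pin and rest below 0.1 N and contact force between pin and board below 0.1 N and contact force between pin and strip below 0.1 N and height (world z) of pin above 0.15 m and horizontal distance between pin and board below 0.08 m and linear speed of pin below 0.03 m/s and angular speed of pin below 0.15 rad/s); the arm keeps its last pose, push and grip.
It fails at once if a bystander is shifted by more than 30 mm or tipped over (distance of any of bowl, jar, vase from where it was at the start of the episode above 0.03 m or angle between any of bowl, jar, vase's own z axis and vertical above 0.5 rad).
It also fails if it takes over 67 s, if anything falls off the work surface, if the arm or the gripper's body presses on something with over 40 N, if the wrist force passes 120 N, or if a joint passes its speed limit or range.

## Robot

A 6-joint arm with a two-finger parallel gripper is mounted at the origin on the work surface. World frame = base frame: x ahead of the robot, y to its left, z up, the work surface at z = 0. Lengths are in m, angles in degrees, forces in N, time in s.
With the tool pointing down it reaches from about 0.35 to 0.875 m from the base axis. Payload 4.2 kg.
Tool frame: the origin (TCP) lies on the centre line of the jaws, within the pads' length; the fingertips stand 11 mm ahead of it and the grasp point (between the pads) lies 8 mm behind it; z points along the fingers, y is the line along which they close (so a half turn about z gives the same grasp; the last joint's range is limited). The gripper opens to 87 mm and grips with 3 to 60 N. Pads are 19 mm wide; open, the fingers measure 117 mm over their backs; the gripper's body (75 mm by 190 mm) begins 51 mm behind the grasp point.
Start: joints at [-60.355, 22.042, 0.453, 0, -68.411, -14.817], TCP at [0.16, -0.604, 0.234] pointing down, gripper open.
Joint ranges: [-179.83, 179.83], [-69.29, 118.12], [-61.27, 80.66], [-181.25, 117.63], [-171.15, -9.14], [-177.46, 177.46]. Speed limits (degrees/s): [159.86, 159.86, 180, 180, 180, 180].

## Interface

Orientations are given as a 3x3 rotation matrix whose columns are the frame's x, y, z axes.
In Python, from station import r gives the robot as it stands.
- The arm moves only by the tool servo_tool, never from a script. Its argument "commands" is a list that holds one entry, the list of rows, each a list of 7 numbers: the closure, from 0 (fully open) to 1 (shut), then the shift along the tool's x, y, z in mm, then the turn, a rotation vector about the tool's x, y, z in rad. In form: [[[claw, x, y, z, ax, ay, az], ...]]. A call has exactly 5 rows; each row is the pose to reach, as a shift and turn from the pose commanded when the call began, along the tool's axes at that moment; what a row does not reach only later rows make up. A row lasts 1/10 s, in which the tool goes at most 50 mm and 8.59 degrees, less where a joint would pass 70% of its speed; a pose out of reach is approached as far as the arm can. A call with a gripper value outside its range is refused whole. The fingers move at their own pace and stop on an object; the grip force is fixed at half the most. Time passes only in rows, so rows that repeat a pose let the fingers close, or fill a call up. It gives the time, the measured TCP pose, the force, the opening and the grip force at its end, in the units of the state.
- r.sense(): the state, without advancing time (a new reading comes with each control period).
- r.capture(name): name is "scene" or "top"; returns a dict with "pixels" (480x640x3 uint8, red, green, blue), "camera_matrix" (3x3 intrinsics, pixels), "R" (3x3) and "t" (3): a world point X has camera coordinates R X + t. Camera axes: x right, y down, z forward; pixel columns grow to the right and rows downward; lengths in m; the calibration is good to about 2 mm. A picture is of the moment at which its call begins. There is no depth.
- r.finish_job(): hands the job in; it is judged then, once.
The state is a dict: "time_s": time; "joints": joint angles; "joint_velocities": joint speeds; "effort": joint torques, N m; "tcp_pos": TCP position; "ee_rot": TCP orientation; "wrist_force": force on the tool from outside, world axes, zero at the start; "moment": the same for the moment, N m; "gripper_width": opening from 0.0 (shut) to 1.0 (fully open); "gripper_force": force on a finger pad.
Only numpy, scipy, OpenCV 4.12 (cv2) and the standard library are available. Lean on these libraries where they do the work, as an engineer would, in place of code of your own. Each camera call takes 0.05 s, during which the arm holds its last target. There are 200 camera calls.

## Working session

There is one attempt and no reset: what is moved stays moved. The work goes in short steps, Python scripts to look and compute and a tool call to move; the robot and the scene stay as the last step left them, time stands still between calls to the robot, and variables do not carry over. Pictures are saved under pics/ and viewed, at most 10 in all, crops included, and the job is handed in when it is done.

Besides the shell and the picture viewer there is one more tool, called after "Call:" as a command line: name --argument value ..., lists and objects as JSON in quotes. servo_tool: Moves the arm, as the interface text tells. Its arguments: {"type":"object","properties":{"commands":{"type":"array","items":{"type":"array","items":{"type":"array","items":{"type":"number"}}}}},"required":["commands"]}

```bash
mkdir -p pics
python3 - <<'E'
from station import r
import cv2,numpy as np,pickle
for n in("scene","top"):
    c=r.capture(n); cv2.imwrite(f"pics/{n}0.png",c["pixels"][:,:,::-1]); pickle.dump(c,open(f"{n}0.pkl","wb"))
    print(n,c["camera_matrix"].round(1).tolist(),c["R"].round(3).tolist(),c["t"].round(3).tolist())
print(r.sense())
E
```

```text
scene [[447.8, 0.0, 327.2], [0.0, 447.8, 232.5], [0.0, 0.0, 1.0]] [[-0.497, 0.868, -0.0], [0.744, 0.426, -0.514], [-0.446, -0.256, -0.858]] [0.189, -0.362, 1.531]
top [[537.8, 0.0, 316.0], [0.0, 537.8, 241.4], [0.0, 0.0, 1.0]] [[0.014, -1.0, 0.009], [-0.982, -0.016, -0.189], [0.189, -0.006, -0.982]] [0.088, 0.54, 1.352]
{'time_s': 0.1, 'joints': array([-6.03553810e+01,  2.20858341e+01,  3.88857949e-01, -2.41634063e-02,
       -6.84123582e+01, -1.48181097e+01]), 'joint_velocities': array([-0.03400466, -0.12705194,  0.21033464,  0.00838624,  0.09248274,
        0.05743656]), 'effort': array([ 7.09569031e-04, -3.91690671e+01,  1.87934035e+01,  4.23193216e+00,
        1.34343302e-02, -7.19355148e-05]), 'tcp_pos': array([ 0.15983183, -0.60368822,  0.232586  ]), 'ee_rot': array([[-9.66744854e-01, -2.55742104e-01, -6.03017353e-04],
       [-2.55742792e-01,  9.66743085e-01,  1.85241116e-03],
       [ 1.09223328e-04,  1.94502630e-03, -9.99998102e-01]]), 'wrist_force': array([-0.03788872,  0.26635966,  0.9474656 ]), 'moment': array([-0.03483279, -0.07243412, -0.02470747]), 'gripper_force': 0.0, 'gripper_width': 0.9988559496026338}
```

View pics/scene0.png

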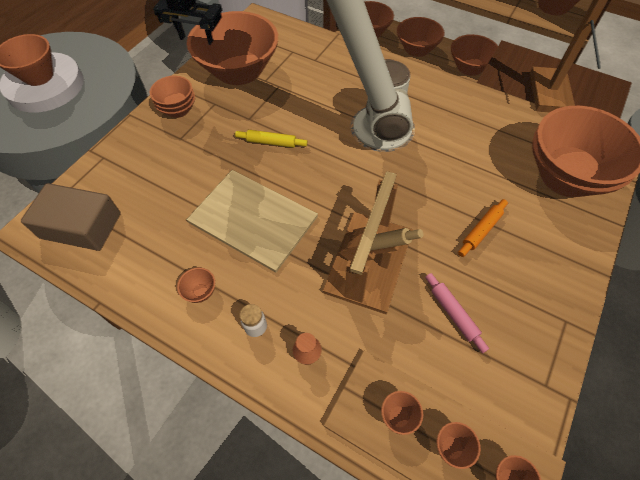

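View pics/top0.png

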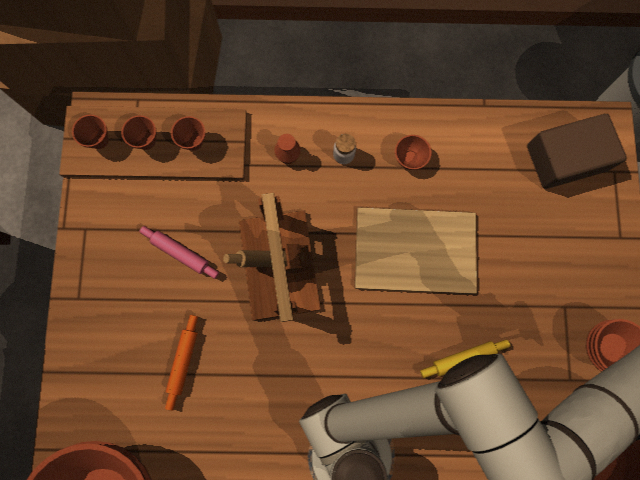

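The top view shows the strip from (269,195) to (286,318), the board with corners (357,207), (477,212), (477,295) and (355,290), and the rest between columns 240 and 322. There are four pin shapes in the top view: pink (180,252), orange (182,362), yellow (467,360) and bare wood leaning in the rest (245,259). The wooden one in the rest under the strip fits the description. I'll confirm that in a crop.

```bash
cat > h.py <<'E'
import numpy as np,cv2,pickle
def ray(c,uv,z):
    K,R,t=c["camera_matrix"],c["R"],c["t"]; o=-R.T@t
    d=R.T@np.linalg.solve(K,[uv[0],uv[1],1.]); return o+d*(z-o[2])/d[2]
def proj(c,X):
    p=c["camera_matrix"]@(c["R"]@np.asarray(X)+c["t"]); return p[:2]/p[2]
def blobs(c,lo,hi,roi,minA=150):
    h=cv2.cvtColor(c["pixels"],cv2.COLOR_RGB2HSV); m=cv2.inRange(h,np.array(lo),np.array(hi))
    k=np.zeros_like(m);x0,y0,x1,y1=roi;k[y0:y1,x0:x1]=m[y0:y1,x0:x1]
    return [q for q in cv2.findContours(k,0,cv2.CHAIN_APPROX_NONE)[0] if cv2.contourArea(q)>minA]
E
python3 - <<'E'
from h import *
T=pickle.load(open("top0.pkl","rb"));S=pickle.load(open("scene0.pkl","rb"))
ht=cv2.cvtColor(T["pixels"],cv2.COLOR_RGB2HSV);hs=cv2.cvtColor(S["pixels"],cv2.COLOR_RGB2HSV)
for u,v in[(270,205),(278,250),(284,310),(400,230),(440,280),(234,260),(255,258),(262,300),(340,260)]:print((u,v),ht[v,u])
print()
for u,v in[(385,190),(370,230),(358,268),(240,220),(415,235),(395,240),(340,280)]:print((u,v),hs[v,u])
a=cv2.resize(T["pixels"][180:340,210:350],None,fx=3.4,fy=3.4,interpolation=2)
b=cv2.resize(S["pixels"][160:320,300:440],None,fx=3.4,fy=3.4,interpolation=2)
cv2.imwrite("pics/crop.png",np.hstack([a,b])[:, :, ::-1][:, :800] if 0 else cv2.resize(np.hstack([a,b]),(800,457))[:,:,::-1])
E
```

```text
(270, 205) [ 16 142 182]
(278, 250) [ 15 145 141]
(284, 310) [ 15 147 144]
(400, 230) [ 16 129 152]
(440, 280) [ 16 134 137]
(234, 260) [ 14 144  78]
(255, 258) [ 16 153  55]
(262, 300) [ 12 176 103]
(340, 260) [ 12 166 112]

(385, 190) [ 18 115 169]
(370, 230) [ 18 122 171]
(358, 268) [ 19 112 192]
(240, 220) [ 19 106 168]
(415, 235) [ 18 122 125]
(395, 240) [ 18 128 118]
(340, 280) [ 14 173  81]
```

View pics/crop.png

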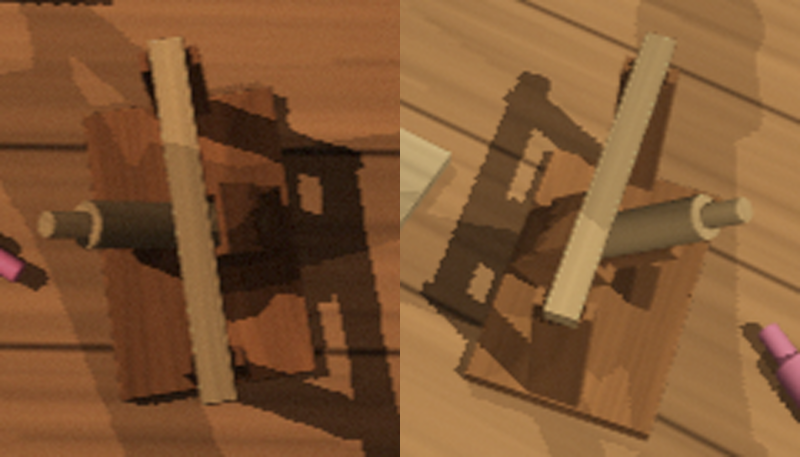

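The crop confirms it: the bare-wood pin, with a barrel and a handle up the slope, sits in the rest under the strip. Now I'll measure the strip, board and bystanders.

Run:
```python
from h import *
T=pickle.load(open("top0.pkl","rb"));S=pickle.load(open("scene0.pkl","rb"))
for n,c,roi,z in[("strT",T,(255,185,300,325),.211),("strS",S,(345,165,402,278),.211),("boT",T,(345,195,490,305),.018),("boS",S,(180,165,322,272),.018)]:
    q=max(blobs(c,(13,90,115) if n[-1]=='T' else (16,60,100),(22,152 if n[-1]=='T' else 132,255),roi),key=cv2.contourArea)
    # rectangle on the plane
    P=np.array([ray(c,p[0],z)[:2] for p in q]); (cx,cy),(w,h),a=cv2.minAreaRect((P*1000).astype(np.float32))
    b=cv2.boxPoints(((cx,cy),(w,h),a)); e=max([b[1]-b[0],b[2]-b[1]],key=np.linalg.norm)
    print(n,"ctr",round(cx),round(cy),"size",round(w),round(h),"long axis deg",round(np.degrees(np.arctan2(e[1],e[0])),1),cv2.boundingRect(q))
for n,uv,z in[("bowl",(414,153),.05),("jar",(345,143),.09),("vase",(287,143),.1),("pintop",(232,260),.22)]: print(n,ray(T,uv,z).round(3))
print("pintop scene",ray(S,(419,234),.22).round(3))
```

```text
strT ctr 475 188 size 299 29 long axis deg 10.0 (262, 193, 31, 129)
strS ctr 473 220 size 306 93 long axis deg 10.1 (350, 171, 52, 103)
boT ctr 529 -170 size 321 220 long axis deg 88.4 (355, 207, 122, 86)
boS ctr 533 -168 size 327 226 long axis deg 88.4 (186, 170, 132, 102)
bowl [ 0.787 -0.165  0.05 ]
jar [0.796 0.024 0.09 ]
vase [0.79  0.176 0.1  ]
pintop [0.461 0.288 0.22 ]
pintop scene [0.47  0.301 0.22 ]
```

```bash
cat >> h.py <<'E'
from scipy.spatial.transform import Rotation as Ro
def frame(ydeg,tilt=0):  # tool down with tool y at ydeg, then turned tilt deg about tool y
    a=np.radians(ydeg); y=np.array([np.cos(a),np.sin(a),0]); z=np.array([0,0,-1.])
    return np.c_[np.cross(y,z),y,z]@Ro.from_rotvec([0,np.radians(tilt),0]).as_matrix()
def plan(legs,start=None):
    from station import r
    s=r.sense(); p,R=(s["tcp_pos"]*1000,s["ee_rot"]) if start is None else start
    print("now",np.round(s["tcp_pos"]*1000,1),"t",s["time_s"],"w",round(s["gripper_width"],3),"gf",s["gripper_force"],"F",s["wrist_force"].round(1),"j",s["joints"].round(0))
    for q,Q in legs:
        q=np.array(q,float); d=R.T@(q-p); v=Ro.from_matrix(R.T@Q).as_rotvec()
        print(d.round(1).tolist(),v.round(4).tolist(),"rows",round(max(np.linalg.norm(d)/50,np.degrees(np.linalg.norm(v))/8.59),1)); p,R=q,Q
E
python3 - <<'E'
from h import *
F=frame(100)
plan([((300,-420,330),F),((430,-190,330),F),((480,30,330),F),((475,188,300),F)])
E
```

```text
now [ 159.8 -603.7  232.6] t 0.1 w 0.999 gf 0.0 F [-0.   0.3  0.9] j [-60.  22.   0.  -0. -68. -15.]
[-182.5, 141.9, -97.2] [0.0019, -0.0002, 0.0841] rows 5.0
[-168.0, 203.9, 0.0] [0.0, 0.0, 0.0] rows 5.3
[-87.4, 208.0, 0.0] [0.0, 0.0, 0.0] rows 4.5
[-22.5, 156.5, 30.0] [0.0, 0.0, 0.0] rows 3.2
```

Call:
servo_tool --commands '[[[0.5, -180, 140, -97, 0.002, 0, 0.084], [0.5, -180, 140, -97, 0.002, 0, 0.084], [0.5, -180, 140, -97, 0.002, 0, 0.084], [0.5, -180, 140, -97, 0.002, 0, 0.084], [0.5, -180, 140, -97, 0.002, 0, 0.084]]]'

```text
time_s: 0.6
tcp_pos: [0.2988, -0.421, 0.3311]
ee_rot: [[-0.985, -0.174, 0.0], [-0.174, 0.985, -0.002], [0.0, -0.002, -1.0]]
wrist_force: [-0.6, -0.5, -0.6]
gripper_width: 0.628
gripper_force: 0.0
```

Call:
servo_tool --commands '[[[0.5, -155, 190, 0, 0, 0, 0], [0.5, -155, 190, 0, 0, 0, 0], [0.5, -155, 190, 0, 0, 0, 0], [0.5, -155, 190, 0, 0, 0, 0], [0.5, -155, 190, 0, 0, 0, 0]]]'

```text
time_s: 1.1
tcp_pos: [0.4181, -0.2065, 0.33]
ee_rot: [[-0.985, -0.174, 0.0], [-0.174, 0.985, -0.002], [-0.0, -0.002, -1.0]]
wrist_force: [0.4, 0.1, -0.1]
gripper_width: 0.498
gripper_force: 0.0
```

Call:
servo_tool --commands '[[[0.5, -90, 205, 0, 0, 0, 0], [0.5, -90, 205, 0, 0, 0, 0], [0.5, -90, 205, 0, 0, 0, 0], [0.5, -90, 205, 0, 0, 0, 0], [0.5, -90, 205, 0, 0, 0, 0]]]'

```text
time_s: 1.6
tcp_pos: [0.4709, 0.012, 0.3293]
ee_rot: [[-0.984, -0.177, -0.0], [-0.177, 0.984, -0.002], [0.0, -0.001, -1.0]]
wrist_force: [0.9, -1.1, 0.2]
gripper_width: 0.497
gripper_force: 0.0
```

```bash
python3 -c "
from h import *
F=frame(100)
plan([((475,188,270),F),((475,188,209),F)])"
```

```text
now [470.9  12.  329.3] t 1.6 w 0.497 gf 0.0 F [ 0.9 -1.1  0.2] j [  21.    3.  -10.    0.  -76. -101.]
[-35.3, 172.5, 59.0] [-0.0015, -0.0004, 0.0036] rows 3.7
[0.0, 0.0, 61.0] [0.0, 0.0, 0.0] rows 1.2
```

Call:
servo_tool --commands '[[[0.5, -35, 172, 59, 0, 0, 0.004], [0.5, -35, 172, 59, 0, 0, 0.004], [0.5, -35, 172, 59, 0, 0, 0.004], [0.5, -35, 172, 59, 0, 0, 0.004], [0.5, -35, 172, 59, 0, 0, 0.004]]]'

```text
time_s: 2.1
tcp_pos: [0.4743, 0.1871, 0.2676]
ee_rot: [[-0.985, -0.174, -0.004], [-0.174, 0.985, -0.004], [0.004, -0.003, -1.0]]
wrist_force: [0.2, -0.4, -0.5]
gripper_width: 0.5
gripper_force: 0.0
```

Run:
```python
from h import *
from station import r
plan([((475,188,209),frame(100))])
a=[]
for n,(x,y) in(("top",(278,258)),("scene",(370,225))):
    c=r.capture(n); a.append(cv2.resize(c["pixels"][y-70:y+70,x-70:x+70],(400,400)))
cv2.imwrite("pics/near.png",np.hstack(a)[:,:,::-1])
```

```text
now [474.3 187.1 267.6] t 2.1 w 0.5 gf 0.0 F [ 0.2 -0.4 -0.5] j [  40.   10.  -12.    0.  -69. -120.]
[-1.1, 1.0, 58.6] [-0.0034, -0.0044, 0.0004] rows 1.2
```

View pics/near.png

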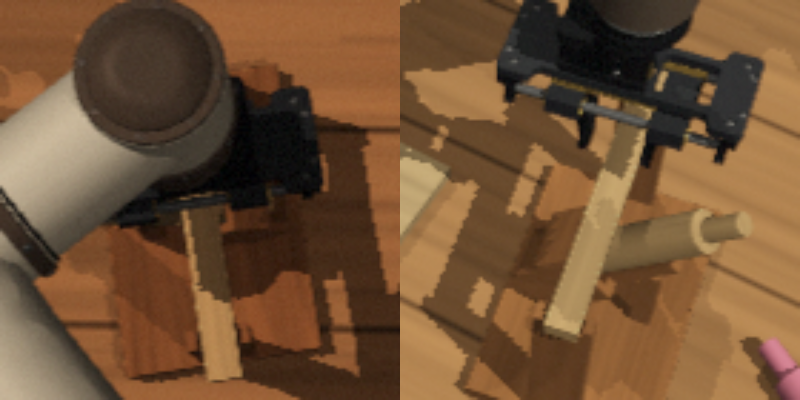

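In the scene half of the crop, the fingers (585,130) and (650,150) straddle the strip, so I'm going down to grip.

Call:
servo_tool --commands '[[[0.5, -1, 1, 30, -0.003, -0.004, 0], [0.5, -1, 1, 58, -0.003, -0.004, 0], [0.5, -1, 1, 58, -0.003, -0.004, 0], [1, -1, 1, 58, -0.003, -0.004, 0], [1, -1, 1, 58, -0.003, -0.004, 0]]]'

```text
time_s: 2.7
tcp_pos: [0.4773, 0.1853, 0.2145]
ee_rot: [[-0.986, -0.169, 0.007], [-0.169, 0.986, 0.003], [-0.008, 0.002, -1.0]]
wrist_force: [0.2, 1.5, 0.8]
gripper_width: 0.394
gripper_force: 0.7
```

Call:
servo_tool --commands '[[[1, 0, 0, 0, 0, 0, 0], [1, 0, 0, 0, 0, 0, 0], [1, 0, 0, 0, 0, 0, 0], [1, 0, 0, -20, 0, 0, 0], [1, 0, 0, -40, 0, 0, 0]]]'

```text
time_s: 3.2
tcp_pos: [0.4752, 0.1848, 0.2521]
ee_rot: [[-0.985, -0.17, 0.001], [-0.17, 0.985, 0.0], [-0.001, 0.0, -1.0]]
wrist_force: [0.4, 0.9, -0.8]
gripper_width: 0.322
gripper_force: 30.0
```

Run:
```python
from h import *
F=frame(100);G=frame(178.4)
plan([((480,150,370),F),((530,-50,330),frame(140)),((531,-169,250),G),((531,-169,60),G)])
```

```text
now [475.2 184.8 252.1] t 3.2 w 0.322 gf 29.995588660240173 F [ 0.4  0.9 -0.8] j [  40.   10.  -14.    0.  -66. -120.]
[1.0, -35.1, -117.9] [0.0, 0.0014, -0.0039] rows 2.5
[-14.5, -205.6, 40.0] [0.0, 0.0, -0.6981] rows 4.7
[90.5, -77.3, 80.0] [0.0, 0.0, -0.6702] rows 4.5
[0.0, 0.0, 190.0] [0.0, 0.0, 0.0] rows 3.8
```

Call:
servo_tool --commands '[[[1, 1, -35, -118, 0, 0, -0.004], [1, 1, -35, -118, 0, 0, -0.004], [1, 1, -35, -118, 0, 0, -0.004], [1, 1, -35, -118, 0, 0, -0.004], [1, 1, -35, -118, 0, 0, -0.004]]]'

```text
time_s: 3.7
tcp_pos: [0.4799, 0.1502, 0.3696]
ee_rot: [[-0.985, -0.173, 0.002], [-0.173, 0.985, 0.002], [-0.003, 0.002, -1.0]]
wrist_force: [0.4, 0.4, -1.0]
gripper_width: 0.315
gripper_force: 30.0
```

Call:
servo_tool --commands '[[[1, -14, -206, 40, 0, 0, -0.7], [1, -14, -206, 40, 0, 0, -0.7], [1, -14, -206, 40, 0, 0, -0.7], [1, -14, -206, 40, 0, 0, -0.7], [1, -14, -206, 40, 0, 0, -0.7]]]'

```text
time_s: 4.2
tcp_pos: [0.5293, -0.0518, 0.327]
ee_rot: [[-0.653, -0.757, -0.002], [-0.757, 0.653, 0.001], [0.0, 0.002, -1.0]]
wrist_force: [0.5, 0.6, -2.0]
gripper_width: 0.32
gripper_force: 30.0
```

Call:
servo_tool --commands '[[[1, 90, -77, 80, 0, 0, -0.67], [1, 90, -77, 80, 0, 0, -0.67], [1, 90, -77, 80, 0, 0, -0.67], [1, 90, -77, 80, 0, 0, -0.67], [1, 90, -77, 80, 0, 0, -0.67]]]'

```text
time_s: 4.7
tcp_pos: [0.5274, -0.1692, 0.2458]
ee_rot: [[-0.045, -0.999, -0.004], [-0.999, 0.045, 0.003], [-0.002, 0.005, -1.0]]
wrist_force: [0.0, -0.4, -0.9]
gripper_width: 0.311
gripper_force: 30.0
```

Run:
```python
from h import *
from station import r
G=frame(178.4)
plan([((531,-169,70),G),((531,-169,36),G)])
cv2.imwrite("pics/carry.png",r.capture("scene")["pixels"][100:400,100:500,::-1])
```

```text
now [ 527.4 -169.2  245.8] t 4.7 w 0.311 gf 29.99550461769104 F [ 0.  -0.4 -0.9] j [ -1.  15.  -8.  -0. -67.  -1.]
[0.0, -4.4, 175.8] [0.0045, 0.0025, -0.0167] rows 3.5
[0.0, 0.0, 34.0] [0.0, 0.0, 0.0] rows 0.7
```

View pics/carry.png

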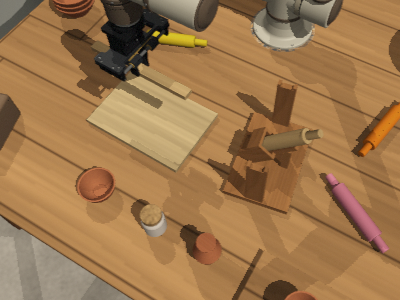

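The strip hangs level along the board's length, from crop pixel (95,45) to (190,92). Next I'll lower it.

Call:
servo_tool --commands '[[[1, 0, -4, 45, 0, 0, -0.017], [1, 0, -4, 90, 0, 0, -0.017], [1, 0, -4, 135, 0, 0, -0.017], [1, 0, -4, 176, 0, 0, -0.017], [1, 0, -4, 190, 0, 0, -0.017]]]'

```text
time_s: 5.25
tcp_pos: [0.5294, -0.1672, 0.054]
ee_rot: [[-0.032, -0.999, -0.008], [-0.999, 0.032, 0.003], [-0.003, 0.008, -1.0]]
wrist_force: [-0.8, 0.6, -1.0]
gripper_width: 0.318
gripper_force: 30.0
```

Call:
servo_tool --commands '[[[1, 0, 0, 5, 0, 0, 0], [1, 0, 0, 10, 0, 0, 0], [1, 0, 0, 15, 0, 0, 0], [1, 0, 0, 18, 0, 0, 0], [1, 0, 0, 18, 0, 0, 0]]]'

```text
time_s: 5.75
tcp_pos: [0.5344, -0.1682, 0.0424]
ee_rot: [[-0.03, -1.0, 0.005], [-1.0, 0.03, 0.002], [-0.002, -0.005, -1.0]]
wrist_force: [-0.1, -0.0, -0.8]
gripper_width: 0.317
gripper_force: 30.0
```

Call:
servo_tool --commands '[[[1, 0, 0, 2, 0, 0, 0], [1, 0, 0, 3, 0, 0, 0], [1, 0, 0, 4, 0, 0, 0], [1, 0, 0, 4, 0, 0, 0], [1, 0, 0, 4, 0, 0, 0]]]'

```text
time_s: 6.25
tcp_pos: [0.5344, -0.1682, 0.0381]
ee_rot: [[-0.03, -1.0, 0.004], [-1.0, 0.03, 0.002], [-0.002, -0.004, -1.0]]
wrist_force: [0.0, -0.0, -0.3]
gripper_width: 0.319
gripper_force: 30.0
```

Run:
```python
from h import *
from station import r
plan([])
for n in("top","scene"):pickle.dump(r.capture(n),open(n+"1.pkl","wb"))
plan([])
S=pickle.load(open("scene1.pkl","rb"))["pixels"]
cv2.imwrite("pics/low.png",cv2.resize(S[130:290,150:350],(800,640))[:600,:,::-1])
```

```text
now [ 534.4 -168.2   38.1] t 6.25 w 0.319 gf 29.995834529399872 F [ 0.  -0.  -0.3] j [ -1.  28. -22.  -0. -39.  -1.]
now [ 534.4 -168.2   38.1] t 6.35 w 0.317 gf 29.995436668395996 F [-0.   0.2 -0.8] j [ -1.  28. -22.  -0. -39.  -1.]
```

View pics/low.png

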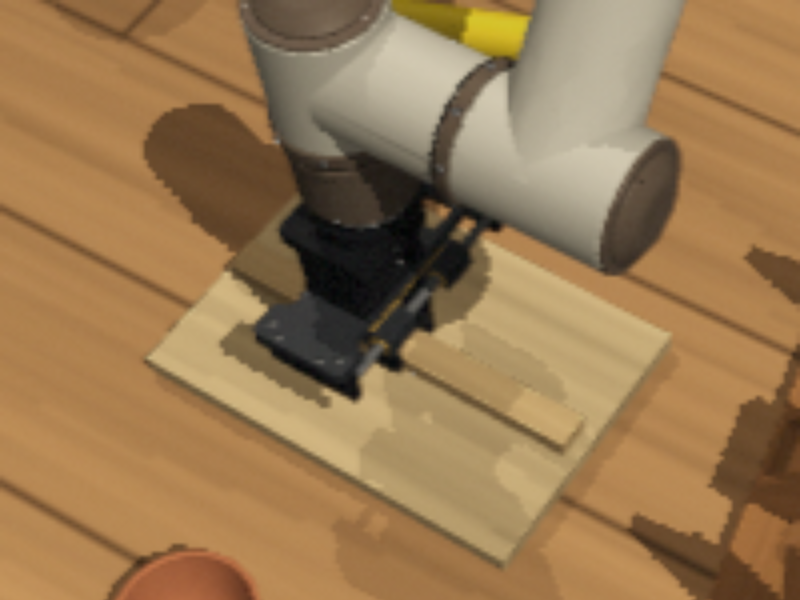

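The strip, seen from (235,265) to (575,425), is just above the board. I'll go on down in 2 mm steps.

Call:
servo_tool --commands '[[[1, 0, 0, 1, 0, 0, 0], [1, 0, 0, 2, 0, 0, 0], [1, 0, 0, 3, 0, 0, 0], [1, 0, 0, 3, 0, 0, 0], [1, 0, 0, 3, 0, 0, 0]]]'

```text
time_s: 6.85
tcp_pos: [0.5346, -0.1682, 0.0374]
ee_rot: [[-0.029, -1.0, 0.004], [-1.0, 0.029, 0.001], [-0.001, -0.004, -1.0]]
wrist_force: [-3.7, 1.8, 12.5]
gripper_width: 0.319
gripper_force: 30.0
```

Call:
servo_tool --commands '[[[1, 0, 0, 1, 0, 0, 0], [1, 0, 0, 2, 0, 0, 0], [1, 0, 0, 2, 0, 0, 0], [1, 0, 0, 2, 0, 0, 0], [1, 0, 0, 2, 0, 0, 0]]]'

```text
time_s: 7.35
tcp_pos: [0.5346, -0.1683, 0.0373]
ee_rot: [[-0.028, -1.0, 0.004], [-1.0, 0.028, 0.001], [-0.001, -0.004, -1.0]]
wrist_force: [-7.6, 4.3, 23.6]
gripper_width: 0.321
gripper_force: 30.0
```

The strip is on the board (23 N). I'll ease off, release and lift.

Call:
servo_tool --commands '[[[1, 0, 0, -4, 0, 0, 0], [1, 0, 0, -4, 0, 0, 0], [0.4, 0, 0, -4, 0, 0, 0], [0.4, 0, 0, -4, 0, 0, 0], [0.4, 0, 0, -4, 0, 0, 0]]]'

```text
time_s: 7.85
tcp_pos: [0.5341, -0.1682, 0.0365]
ee_rot: [[-0.03, -1.0, 0.003], [-1.0, 0.03, 0.002], [-0.002, -0.003, -1.0]]
wrist_force: [0.6, 0.8, 0.2]
gripper_width: 0.506
gripper_force: 0.0
```

Call:
servo_tool --commands '[[[0.3, 0, 0, -10, 0, 0, 0], [0.3, 0, 0, -40, 0, 0, 0], [0.3, 0, 0, -90, 0, 0, 0], [0.3, 0, 0, -140, 0, 0, 0], [0.3, 0, 0, -190, 0, 0, 0]]]'

```text
time_s: 8.35
tcp_pos: [0.5332, -0.1686, 0.2297]
ee_rot: [[-0.03, -1.0, 0.004], [-1.0, 0.03, 0.001], [-0.002, -0.004, -1.0]]
wrist_force: [0.9, -0.0, -0.2]
gripper_width: 0.699
gripper_force: 0.0
```

Run:
```python
from h import *
# pin approach: rest origin (470,218); axis centre z=135
xr=np.array([-np.sin(np.radians(10)),np.cos(np.radians(10)),0]);zz=np.array([0,0,1.])
d=(xr+zz)/2**.5; t=(xr-zz)/2**.5
P=frame(190,-45); print("check",P.round(2).tolist(),t.round(2))
gp=np.array([470,218,135])+15*d   # grasp point on axis
tcp=gp+8*t
print(tcp)
A=tcp-150*t
plan([((525,-120,330),frame(190)),((505,20,330),frame(190,-25)),(A,P),(tcp,P)])
```

```text
check [[0.12, -0.98, -0.12], [-0.7, -0.17, 0.7], [-0.71, 0.0, -0.71]] [-0.12  0.7  -0.71]
[467.17588051 234.01637753 139.94974747]
now [ 533.2 -168.6  229.7] t 8.35 w 0.699 gf 0.0 F [ 0.9 -0.  -0.2] j [ -1.  16.  -9.  -0. -65.  -1.]
[-48.5, 9.2, -100.2] [-0.0044, 0.0011, -0.2041] rows 2.2
[-141.3, -4.6, 0.0] [-0.0, -0.4363, -0.0] rows 2.9
[-65.3, 0.1, 123.1] [0.0, -0.3491, 0.0] rows 2.8
[0.0, 0.0, 150.0] [0.0, 0.0, 0.0] rows 3.0
```

Run:
```python
from h import *
from station import r
xr=np.array([-np.sin(np.radians(10)),np.cos(np.radians(10)),0]);d=(xr+[0,0,1])/2**.5
T=r.capture("top");S=r.capture("scene")
Ps=[c["camera_matrix"]@np.c_[c["R"],c["t"]] for c in(T,S)]
X=cv2.triangulatePoints(Ps[0],Ps[1],np.array([[226.8],[258.4]]),np.array([[419.7],[233.9]]))
print("handle end",(X[:3]/X[3]).ravel()*1000,"expected",np.array([470,218,135])+120*d)
a=[cv2.resize(c["pixels"][y-70:y+70,x-80:x+60],(400,400)) for c,x,y in((T,258,258),(S,385,240))]
a2=[cv2.resize(c["pixels"][y-60:y+60,x-80:x+80],(400,300)) for c,x,y in((T,415,250),(S,250,220))]
im=np.vstack([np.hstack(a),np.hstack(a2)]);cv2.imwrite("pics/pin.png",cv2.resize(im,(686,600))[:,:,::-1])
for c in(T,S):print(proj(c,np.array([470,218,135])/1000+.12*d),proj(c,np.array([470,218,135])/1000+.08*d))
```

```text
handle end [465.04241712 301.04549363 212.84636985] expected [455.26546352 301.56370884 219.85281374]
[225.71995904 262.21176334] [239.71534627 262.1467638 ]
[421.8398764  229.37426478] [408.39292706 232.05979974]
```

View pics/pin.png

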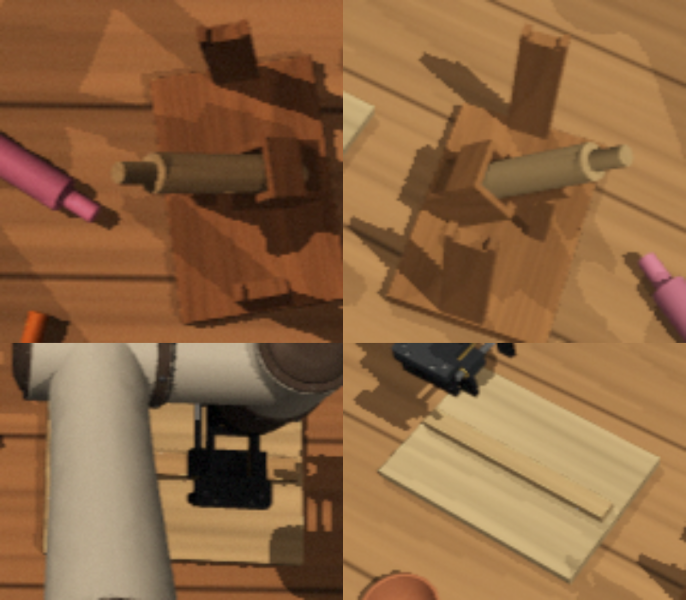

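The strip (scene half, (425,425) to (605,510)) lies flat on the board. The pin axis sits about 8 mm farther in +x than predicted: its handle end is at (225.8,258.2) in the top view and (420.5,233.3) in the scene view. I'll fit that offset.

Run:
```python
from h import *
from scipy.optimize import least_squares
T=pickle.load(open("top0.pkl","rb"));S=pickle.load(open("scene0.pkl","rb"))
obs=[(T,120,(225.8,258.2)),(S,120,(420.5,233.3)),(T,80,(241.5,258.6)),(S,80,(407,236.1)),(T,-45,(286,257.9)),(S,-45,(366,241))]
def f(p,full=False):
    a=np.radians(p[3]);d=np.array([-np.sin(a),np.cos(a),1])/2**.5
    return np.concatenate([proj(c,(np.array([p[0],p[1],135])+s*d)/1000)-np.array(o) for c,s,o in obs[:4]])
for y in(10,None):
    g=(lambda p:f([*p[:2],10.,10.])) if y else (lambda p:f([p[0],p[1],0,p[2]]))
    q=least_squares(g,[470,218,10.]); print(q.x.round(1),g(q.x).round(1))
```

```text
[480.  217.9  10. ] [ 0.2 -0.3 -0.4 -0.8 -1.6 -0.7 -0.4 -1. ]
[478.6 217.7   8.9] [ 0.1 -0.5 -0.4 -0.7 -1.6 -0.6 -0.3 -1.1]
```

Run:
```python
from h import *
xr=np.array([-np.sin(np.radians(10)),np.cos(np.radians(10)),0]);zz=np.array([0,0,1.])
d=(xr+zz)/2**.5; t=(xr-zz)/2**.5; P=frame(190,-45)
tcp=np.array([480,218,135])+10*d+8*t; A=tcp-130*t; print(tcp,A)
plan([((525,-120,330),frame(190)),((505,20,330),frame(190,-25)),(A,P),(tcp,P)])
```

```text
[477.78981953 230.53455633 136.41421356] [493.75223404 140.00720508 228.33809512]
now [ 537.7 -169.5  236.4] t 8.45 w 0.706 gf 0.0 F [ 0.6  1.1 -0.1] j [ -1.  15.  -9.   0. -64.  -1.]
[-49.0, 12.1, -94.0] [-0.0211, -0.0032, -0.2028] rows 2.1
[-141.3, -4.6, 0.0] [-0.0, -0.4363, -0.0] rows 2.9
[-65.9, -9.8, 142.9] [0.0, -0.3491, 0.0] rows 3.2
[0.0, 0.0, 130.0] [0.0, 0.0, 0.0] rows 2.6
```

Call:
servo_tool --commands '[[[0, -49, 12, -94, 0, 0, -0.2], [0, -49, 12, -94, 0, 0, -0.2], [0, -49, 12, -94, 0, 0, -0.2], [0, -49, 12, -94, 0, 0, -0.2], [0, -49, 12, -94, 0, 0, -0.2]]]'

```text
time_s: 8.95
tcp_pos: [0.522, -0.1193, 0.3201]
ee_rot: [[0.169, -0.986, 0.002], [-0.986, -0.169, 0.002], [-0.002, -0.002, -1.0]]
wrist_force: [-0.1, -0.1, -0.6]
gripper_width: 0.982
gripper_force: 0.0
```

Call:
servo_tool --commands '[[[0, -141, -5, 0, 0, -0.436, 0], [0, -141, -5, 0, 0, -0.436, 0], [0, -141, -5, 0, 0, -0.436, 0], [0, -141, -5, 0, 0, -0.436, 0], [0, -141, -5, 0, 0, -0.436, 0]]]'

```text
time_s: 9.45
tcp_pos: [0.5036, 0.0193, 0.3196]
ee_rot: [[0.153, -0.986, -0.07], [-0.894, -0.168, 0.416], [-0.422, -0.001, -0.907]]
wrist_force: [0.3, 0.3, 0.1]
gripper_width: 1.0
gripper_force: 0.0
```

Run:
```python
from h import *
P=frame(190,-45)
plan([((493.8,140,228.3),P)])
```

```text
now [503.6  19.3 319.6] t 9.45 w 1.0 gf 0.0 F [0.3 0.3 0.1] j [  5.  11.   3. -25. -85.   8.]
[-71.0, -10.6, 133.6] [-0.0036, -0.3503, -0.004] rows 3.0
```

Call:
servo_tool --commands '[[[0, -71, -11, 134, -0.004, -0.35, -0.004], [0, -71, -11, 134, -0.004, -0.35, -0.004], [0, -71, -11, 134, -0.004, -0.35, -0.004], [0, -71, -11, 134, -0.004, -0.35, -0.004], [0, -71, -11, 134, -0.004, -0.35, -0.004]]]'

```text
time_s: 9.95
tcp_pos: [0.494, 0.1408, 0.2284]
ee_rot: [[0.124, -0.984, -0.124], [-0.697, -0.176, 0.695], [-0.706, 0.0, -0.708]]
wrist_force: [-0.4, -0.5, 0.3]
gripper_width: 0.998
gripper_force: 0.0
```

Call:
servo_tool --commands '[[[0, 0, 0, 0, 0, 0, 0], [0, 0, 0, 0, 0, 0, 0], [0, 0, 0, 0, 0, 0, 0], [0, 0, 0, 0, 0, 0, 0], [0, 0, 0, 0, 0, 0, 0]]]'

```text
time_s: 10.45
tcp_pos: [0.4945, 0.1415, 0.2304]
ee_rot: [[0.126, -0.985, -0.121], [-0.695, -0.175, 0.698], [-0.708, -0.004, -0.706]]
wrist_force: [-0.1, -0.2, -0.4]
gripper_width: 1.0
gripper_force: 0.0
```

Run:
```python
from h import *
from station import r
plan([((477.8,230.5,136.4),frame(190,-45))])
a=[cv2.resize(c["pixels"][y-70:y+70,x-80:x+60],(400,400)) for c,x,y in((r.capture("top"),268,258),(r.capture("scene"),375,240))]
cv2.imwrite("pics/appr.png",np.hstack(a)[:,:,::-1])
```

```text
now [494.5 141.5 230.4] t 10.45 w 1.0 gf 0.0 F [-0.1 -0.2 -0.4] j [  5.  18.  -4. -46. -78.  19.]
[2.6, 1.3, 130.5] [-0.0021, 0.0013, 0.0036] rows 2.6
```

View pics/appr.png

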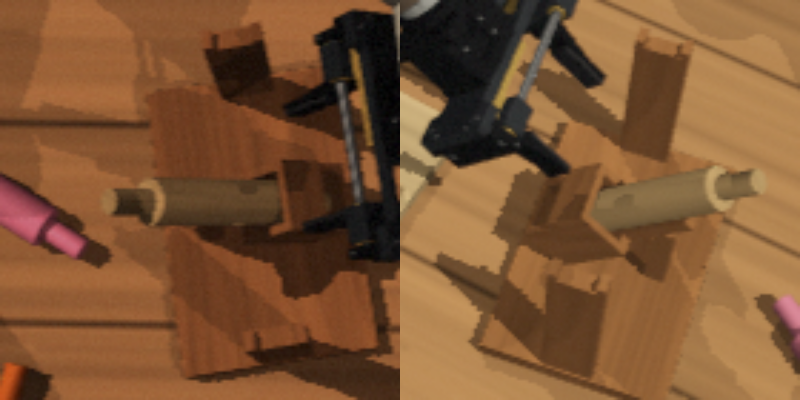

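Run:
```python
from h import *
from station import r
s=r.sense();T=pickle.load(open("top0.pkl","rb"));S=pickle.load(open("scene0.pkl","rb"))
R=s["ee_rot"];p=s["tcp_pos"]+.011*R[:,2]
for k in(-.05,.05):print(proj(T,p+k*R[:,1]),proj(S,p+k*R[:,1]))
print("seen T",(188+290/2.857,188+108/2.857),(188+308/2.857,188+225/2.857),"S",(295+200/2.857,170+80/2.857),(295+165/2.857,170+170/2.857))
```

```text
[289.83827683 225.52379576] [351.17030696 230.31533801]
[296.54270722 268.15099124] [363.77656799 197.80679429]
seen T (289.5050752537627, 225.80189009450473) (295.80539026951345, 266.7539376968848) S (365.00350017500875, 198.0014000700035) (352.7528876443822, 229.50297514875743)
```

Measured and projected fingertips agree to about 1 px, so I'm advancing onto the barrel and gripping.

Call:
servo_tool --commands '[[[0, 3, 1, 30, 0, 0, 0], [0, 3, 1, 60, 0, 0, 0], [0, 3, 1, 90, 0, 0, 0], [0, 3, 1, 115, 0, 0, 0], [0, 3, 1, 129, 0, 0, 0]]]'

```text
time_s: 11.05
tcp_pos: [0.4771, 0.2304, 0.1354]
ee_rot: [[0.125, -0.984, -0.124], [-0.695, -0.176, 0.697], [-0.708, -0.001, -0.706]]
wrist_force: [0.5, -0.6, -1.2]
gripper_width: 1.002
gripper_force: 0.0
```

Call:
servo_tool --commands '[[[0, 0, 0, 0, 0, 0, 0], [0.7, 0, 0, 0, 0, 0, 0], [1, 0, 0, 0, 0, 0, 0], [1, 0, 0, 0, 0, 0, 0], [1, 0, 0, 0, 0, 0, 0]]]'

```text
time_s: 11.55
tcp_pos: [0.4786, 0.229, 0.1374]
ee_rot: [[0.126, -0.985, -0.12], [-0.695, -0.174, 0.698], [-0.708, -0.005, -0.706]]
wrist_force: [-1.0, 0.5, 0.0]
gripper_width: 0.719
gripper_force: 0.0
```

Call:
servo_tool --commands '[[[1, 0, 0, 0, 0, 0, 0], [1, 0, 0, 0, 0, 0, 0], [1, 0, 0, 0, 0, 0, 0], [1, 0, 0, 0, 0, 0, 0], [1, 0, 0, 0, 0, 0, 0]]]'

```text
time_s: 12.05
tcp_pos: [0.478, 0.2294, 0.1368]
ee_rot: [[0.125, -0.985, -0.122], [-0.695, -0.175, 0.698], [-0.708, -0.003, -0.706]]
wrist_force: [-0.7, -0.4, 0.5]
gripper_width: 0.456
gripper_force: 30.0
```

Gripped at 39.7 mm with 30 N. Next I draw it out along the axis, with a small lift off the rail.

Call:
servo_tool --commands '[[[1, -5, 0, -2, 0, 0, 0], [1, -20, 0, -2, 0, 0, 0], [1, -40, 0, -2, 0, 0, 0], [1, -60, 0, -2, 0, 0, 0], [1, -80, 0, -2, 0, 0, 0]]]'

```text
time_s: 12.55
tcp_pos: [0.4679, 0.2841, 0.1951]
ee_rot: [[0.125, -0.985, -0.122], [-0.695, -0.175, 0.697], [-0.708, -0.002, -0.706]]
wrist_force: [-1.4, -0.1, -2.2]
gripper_width: 0.454
gripper_force: 30.0
```

Call:
servo_tool --commands '[[[1, -20, 0, 0, 0, 0, 0], [1, -45, 0, -15, 0, 0, 0], [1, -70, 0, -30, 0, 0, 0], [1, -90, 0, -50, 0, 0, 0], [1, -90, 0, -50, 0, 0, 0]]]'

```text
time_s: 13.05
tcp_pos: [0.4642, 0.3121, 0.2985]
ee_rot: [[0.133, -0.984, -0.116], [-0.693, -0.176, 0.7], [-0.709, -0.012, -0.705]]
wrist_force: [0.7, 0.0, -1.6]
gripper_width: 0.453
gripper_force: 30.0
```

Run:
```python
from h import *
# pin centre is 10 mm down the axis (+tool x) from grasp point
plan([((510,100,350),frame(190,-20)),((525,-80,330),frame(190)),((531,-160,300),frame(190))])
```

```text
now [464.2 312.1 298.5] t 13.05 w 0.453 gf 29.99041736125946 F [ 0.7  0.  -1.6] j [ 24.  11.  -1. -47. -70.  -0.]
[116.4, -8.4, -190.0] [-0.0091, 0.4392, 0.0088] rows 4.5
[175.9, 16.5, -42.7] [-0.0, 0.3491, -0.0] rows 3.6
[79.8, 8.0, 30.0] [0.0, 0.0, 0.0] rows 1.7
```

Call:
servo_tool --commands '[[[1, 116, -8, -190, -0.009, 0.44, 0.009], [1, 116, -8, -190, -0.009, 0.44, 0.009], [1, 116, -8, -190, -0.009, 0.44, 0.009], [1, 116, -8, -190, -0.009, 0.44, 0.009], [1, 116, -8, -190, -0.009, 0.44, 0.009]]]'

```text
time_s: 13.55
tcp_pos: [0.5086, 0.0978, 0.3459]
ee_rot: [[0.159, -0.985, -0.067], [-0.927, -0.173, 0.333], [-0.339, 0.01, -0.941]]
wrist_force: [0.6, 0.5, -1.9]
gripper_width: 0.452
gripper_force: 30.0
```

Call:
servo_tool --commands '[[[1, 176, 16, -43, 0, 0.35, 0], [1, 176, 16, -43, 0, 0.35, 0], [1, 176, 16, -43, 0, 0.35, 0], [1, 176, 16, -43, 0, 0.35, 0], [1, 176, 16, -43, 0, 0.35, 0]]]'

```text
time_s: 14.05
tcp_pos: [0.5225, -0.083, 0.3239]
ee_rot: [[0.169, -0.986, -0.014], [-0.986, -0.169, -0.004], [0.002, 0.014, -1.0]]
wrist_force: [-1.0, 0.5, -3.5]
gripper_width: 0.452
gripper_force: 30.0
```

Call:
servo_tool --commands '[[[1, 20, 2, 8, 0, 0, 0], [1, 50, 5, 18, 0, 0, 0], [1, 70, 7, 26, 0, 0, 0], [1, 80, 8, 30, 0, 0, 0], [1, 80, 8, 30, 0, 0, 0]]]'

```text
time_s: 14.55
tcp_pos: [0.5289, -0.1614, 0.2954]
ee_rot: [[0.171, -0.985, -0.011], [-0.985, -0.171, -0.004], [0.002, 0.012, -1.0]]
wrist_force: [0.3, -0.6, -2.6]
gripper_width: 0.452
gripper_force: 30.0
```

Call:
servo_tool --commands '[[[1, 0, 0, 0, 0, 0, 0], [1, 0, 0, 0, 0, 0, 0], [1, 0, 0, 0, 0, 0, 0], [1, 0, 0, 0, 0, 0, 0], [1, 0, 0, 0, 0, 0, 0]]]'

```text
time_s: 15.05
tcp_pos: [0.5294, -0.1607, 0.2972]
ee_rot: [[0.173, -0.985, -0.008], [-0.985, -0.173, -0.005], [0.003, 0.009, -1.0]]
wrist_force: [0.1, -0.0, -2.8]
gripper_width: 0.451
gripper_force: 30.0
```

Run:
```python
from h import *
from station import r
plan([((531,-160,300),frame(190))]); print(r.sense()["joint_velocities"].round(2))
cv2.imwrite("pics/end.png",np.hstack([cv2.resize(r.capture(n)["pixels"],None,fx=.62,fy=.62,interpolation=3) for n in("top","scene")])[:,:,::-1])
```

```text
now [ 529.4 -160.7  297.2] t 15.05 w 0.451 gf 29.98839497566223 F [ 0.1 -0.  -2.8] j [  0.  13.  -3.   0. -74.  10.]
[-0.4, -1.6, -2.8] [0.0087, -0.003, -0.0009] rows 0.1
[-0.32  0.11 -0.06 -0.19 -0.06  0.16]
```

View pics/end.png

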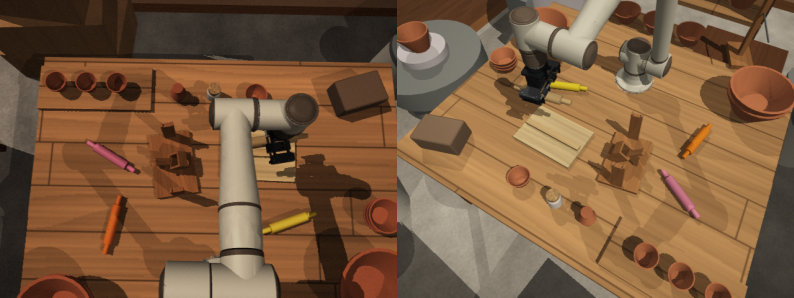

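The pin is held over the board, the strip lies on the board (scene half (555,140)), and the bystanders haven't moved. One numeric check that it's level, then I hand it in.

Run:
```python
from h import *
from station import r
s=r.sense();S=r.capture("scene");R=s["ee_rot"];g=s["tcp_pos"]-.008*R[:,2]
for a in(-.15,0,.15):
    d=-(np.cos(a)*R[:,0]+np.sin(a)*R[:,2]); print(a,proj(S,g+.11*d))
cv2.imwrite("pics/lev.png",cv2.resize(S["pixels"][120:200,190:310],(800,533),interpolation=2)[:,:,::-1])
```

```text
-0.15 [280.5651032  168.52892072]
0 [280.4177185  164.27860339]
0.15 [279.28624157 159.62961233]
```

View pics/lev.png

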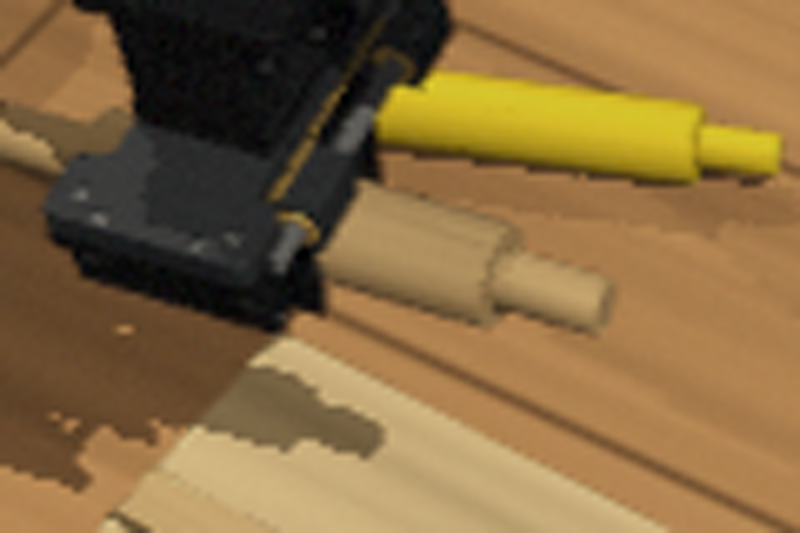

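The handle end is at crop (605,302), which is full-image (280.7,165.3). The level prediction was (280.4,164.3), so it is level within about 0.04 rad.

```bash
python3 -c "
from station import r
print(r.finish_job())"
```

```text
the job is handed in; nothing more can be done
None
```

I've handed the job in; no verdict came back. At the last check the strip lay flat and released on the board, and the gripper held the pin level (within about 0.04 rad), about 30 cm above the bench over the middle of the board, with the bowl, jar and vase apparently unmoved.

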